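# Draw the strainer from the jar and hold it level over the box

### The job

Pull the steel strainer up out of the upper ceramic jar, then turn it level with its open side facing up and hold it in the air over the middle of the open red box, well clear of the box's rim, ready for someone to pour through it. Finish while still holding it there, steady: do not put it down or let go. Leave the two jars stacked, and leave the jars, the box and the other things where they stand.

Things in the scene. Friction and masses are not known exactly. Their poses are not given: they have to be found in the camera images.
- strainer: steel wire strainer, 130 g: box basket with a bar handle out of one end. Origin: centre of the basket's foot (end wall opposite the handle). z runs from the foot along the handle, x out of the open mouth. Basket x -22 to 22 (open at +22), 56 wide along y, z 0 to 56. It starts upright on its foot in the upper jar, loose, handle up, mouth facing the red box's side (world +y, up to 30 degrees off)
- strainer_grip (a point): a point on the axis of the strainer's handle, the place to grip: x = 8, y = 0, z = 125 mm in the strainer's frame, whose axes it shares. The handle is a straight steel bar, 12 (x) by 14 (y) mm in section, from z = 54 to z = 170
- strainer_basket (a point): the centre of the strainer's basket, at x = 0, y = 0, z = 28 mm of the strainer's frame. Its axes are the strainer's
- upper_jar: the upper white ceramic jar, open on top, loose, 600 g: outer diameter 92, 66 high, walls 5, floor 6 thick. Origin at the centre of its underside, z up. It stands on the flat top of the lower jar, so its rim is 126 mm above the stool top. The strainer stands in it
- lower_jar: the lower white ceramic jar, closed, loose, 800 g: diameter 100, 60 high, with a flat top 92 across. Origin at the centre of its underside
- red_box: the red plastic airtight box without its lid, empty, loose, 400 g: 130 (its x) by 170 (its y) by 80 high, open on top, walls 4. Origin at the centre of its underside, z up
- pestle: bystander: a wooden pestle standing upright on its head, 142 high, 42 across, loose. Origin at the centre of its underside
- steel_cup: bystander: an open steel cup, 72 across, 75 high, loose. Origin at the centre of its underside
- clipped_lid: bystander: the box's red plastic lid, 134 by 174 by 8, lying flat on the far edge of the stool top, held there by a steel spring clip; fixed. Origin at the centre of its underside
Not all that is in view belongs to the job. Leave any black or pink look-alike of the red_box alone.

How it is judged (in metres and radians):
On the way, in this order (a step that is already met when the one before it is completed fails the run):
1. the strainer is drawn out: its whole basket is higher than the jar's rim, in the fingers (height (world z) of each of strainer, strainer_basket above 0.13 m and contact force between strainer and upper_jar below 0.05 N and contact force between strainer and the fingers above 1 N), for 0.1 s.
2. it is turned level, open side up, still raised in the fingers (angle between strainer_basket's own x axis and vertical below 0.4 rad and height (world z) of strainer_basket above 0.105 m and contact force between strainer and the fingers above 1 N), for 0.2 s.
At the end, for the whole second after the job is handed in: Strainer at rest, touching only the fingers, open side up and level within 23 degrees, basket centre within 40 mm sideways of the red box's middle and over 112 mm above the stool top (box rim at 80); jars still stacked, other things within 30 mm of their starts (angle between strainer_basket's own x axis and vertical below 0.4 rad and height (world z) of strainer_basket above 0.112 m and horizontal distance between strainer_basket and red_box below 0.04 m and linear speed of strainer below 0.03 m/s and angle between each of red_box, upper_jar's own z axis and vertical below 0.1 rad and contact force between strainer and the fingers above 1 N and contact force between strainer and upper_jar below 0.05 N and contact force between strainer and lower_jar below 0.05 N and contact force between strainer and red_box below 0.05 N and contact force between strainer and pestle below 0.05 N and contact force between strainer and steel_cup below 0.05 N and contact force between strainer and clipped_lid below 0.05 N and horizontal distance between upper_jar and lower_jar below 0.025 m and height (world z) of upper_jar between 0.055 and 0.066 m); the arm keeps its last pose, push and grip.
It fails at once if a jar is shifted more than 30 mm or tipped (distance of any of lower_jar, upper_jar from where it was at the start of the episode above 0.03 m or angle between upper_jar's own z axis and vertical above 0.3 rad).
It fails at once if the red box is shifted more than 30 mm (distance of red_box from where it was at the start of the episode above 0.03 m).
It fails at once if the pestle or the cup is shifted more than 30 mm or knocked over (distance of any of pestle, steel_cup from where it was at the start of the episode above 0.03 m or angle between any of pestle, steel_cup's own z axis and vertical above 0.5 rad).
It also fails if it takes over 50 s, if anything falls off the work surface, if the arm or the gripper's body presses on something with over 40 N, if the wrist force passes 120 N, or if a joint passes its speed limit or range.

### The arm

A 6-joint arm with a two-finger parallel gripper is mounted at the origin on the work surface. World frame = base frame: x ahead of the robot, y to its left, z up, the work surface at z = 0. Lengths are in mm, angles in rad, forces in N, time in s.
With the tool pointing down it reaches from about 350 to 950 mm from the base axis. Payload 17.4 kg.
Tool frame: the origin (TCP) lies midway between the tips of the shut fingers; the grasp point (between the pads) lies 19 mm behind it; z points along the fingers, y is the line along which they close (so a half turn about z gives the same grasp; the last joint's range is limited). The gripper opens to 93 mm and grips with 3 to 60 N. Pads are 15 mm wide; open, the fingers measure 128 mm over their backs; the gripper's body (75 mm by 188 mm) begins 65 mm behind the grasp point.
Start: joints at [-1.249, 0.116, 1.442, -0, 1.584, -0.038], TCP at [237.65, -631.787, 218.646] pointing down, gripper open.
Joint ranges: [-2.83, 2.83], [-0.83, 2.19], [0.07, 2.5], [-1.14, 4.28], [0.01, 3], [-2.97, 2.97]. Speed limits (rad/s): [1.89, 1.89, 2.22, 3.14, 3.14, 3.14].

### API

Orientations are given as a rotation vector (axis times angle).
In Python, from rig import get_state, grab_frame, finish_job, boxes_of gives the robot as it stands.
- The arm moves only by the tool move_arm, never from a script. Its argument "commands" is text: rows parted by semicolons, each of 6 numbers parted by spaces: the shift along the world's x, y, z in m, then the turn, a rotation vector about the world's x, y, z in rad. A call has 1 to 10 rows; each row is the pose to reach, as a shift and turn from the pose commanded when the call began; what a row does not reach only later rows make up. A row lasts 1/12 s, in which the tool goes at most 41.7 mm and 7.16 degrees, less where a joint would pass 70% of its speed; a pose out of reach is approached as far as the arm can. A call with a gripper value outside its range is refused whole. "fingers" is the finger opening in m, from 0 to 0.093, set as the call begins (left out, the last holds). The fingers move at their own pace and stop on an object; the grip force is fixed at half the most. Time passes only in rows, so rows that repeat a pose let the fingers close. It gives the time, the measured TCP pose, the force, the opening and the grip force at its end, in the units of the state.
- get_state(): the state, without advancing time (a new reading comes with each control period).
- grab_frame(name): name is "scene" or "side" or "wrist"; returns a dict with "pixels" (400x640x3 uint8, blue, green, red), "camera_matrix" (3x3 intrinsics, pixels), "rvec" (rotation vector, rad) and "tvec" (3), from world to camera coordinates, as OpenCV has them; the wrist camera has in their place "hand_eye" (4x4, takes a point from camera to tool coordinates, whose origin is the TCP and whose axes are the flange's). Camera axes: x right, y down, z forward; pixel columns grow to the right and rows downward; lengths in mm; the calibration is good to about 2 mm. A picture is of the moment at which its call begins: read the wrist's pose just before it. There is no depth.
- finish_job(): hands the job in; it is judged then, once.
Trained networks look in a picture, given as the dict that the camera call returned (one of the last four; its "shot" number tells which), for a name from the list of things; names that differ only in an ending like _2 or _b are one class to them, and where a whole thing is asked for, a point or a joint stands for the part that bears it (a point fixed in the world has none). Each returns a list of dicts, best first, with "confidence" (0 to 1); they miss things now and then, are a little off and sometimes report something else, mostly with a low value. They report only what shows in the picture. A call takes as long as a camera call. They do not tell look-alikes from the thing itself.
- boxes_of(picture, target): "point" ([x, y, z] in mm, in world coordinates, good to about 4 mm: the middle of the surface that is visible of it).
The state is a dict: "time": time; "joint_positions": joint angles; "joint_vel": joint speeds; "joint_torque": joint torques, N m; "ee_pos": TCP position; "tcp_rot": TCP orientation; "force": force on the tool from outside, world axes, zero at the start; "ft_torque": the same for the moment, N m; "width": finger opening in mm; "grip_force": force on a finger pad.
Only numpy, scipy, OpenCV 4.12 (cv2) and the standard library are available. Lean on these libraries where they do the work, as an engineer would, in place of code of your own. Each camera call takes 0.05 s, during which the arm holds its last target. There are 200 camera calls.

## Working session

There is one attempt and no reset: what is moved stays moved. The work goes in short steps, Python scripts to look and compute and a tool call to move; the robot and the scene stay as the last step left them, time stands still between calls to the robot, and variables do not carry over. Pictures are saved under pics/ and viewed, at most 10 in all, crops included, and the job is handed in when it is done.

Besides the shell and the picture viewer there is one more tool, called as a command line: name --argument value ..., lists and objects as JSON in quotes. move_arm: Moves the arm, as the interface text tells. Its arguments: {"type":"object","properties":{"commands":{"type":"string"},"fingers":{"type":"number"}},"required":["commands"]}

```bash
mkdir -p pics; cat > h.py <<'E'
from rig import *
import cv2, numpy as np
from scipy.spatial.transform import Rotation as R
def px(f,P):
    p,_=cv2.projectPoints(np.float64(P).reshape(-1,3),np.float64(f["rvec"]),np.float64(f["tvec"]),np.float64(f["camera_matrix"]),None); return p.reshape(-1,2)
def ray(f,uv,z):
    M=cv2.Rodrigues(np.float64(f["rvec"]))[0]; t=np.float64(f["tvec"]).ravel()
    d=M.T@np.linalg.inv(f["camera_matrix"])@np.array([uv[0],uv[1],1.]); c=-M.T@t
    return c+d*(z-c[2])/d[2]
E
python3 - <<'E'
from h import *
np.set_printoptions(precision=1,suppress=True)
ims=[]
for n in ["scene","side"]:
    f=grab_frame(n); ims.append(f["pixels"]); cv2.imwrite(f"pics/{n}.png",f["pixels"])
    for t in ["strainer","upper_jar","lower_jar","red_box","pestle","steel_cup","clipped_lid"]:
        for b in boxes_of(f,t)[:3]: print(n,t,round(b["confidence"],2),np.array(b["point"]),px(f,b["point"])[0])
print(get_state())
E
```

```text
scene strainer 0.65 [ 578.4 -265.6  117.7] [201.4 364.2]
scene upper_jar 0.6 [ 571.5 -261.9  104.4] [202.7 360.4]
scene lower_jar 0.85 [ 617.4 -242.3   48.5] [238.8 373.4]
scene red_box 0.87 [651.7 389.2  32.7] [440.  159.1]
scene red_box 0.85 [280.5 207.5  34.1] [274.8 130.2]
scene red_box 0.69 [516.  111.8  22.3] [323.2 208.9]
scene pestle 0.64 [ 735.8 -129.6   71.4] [333.7 363.3]
scene steel_cup 0.83 [450.1 366.2  49.8] [366.6 120.5]
scene clipped_lid 0.97 [782.8  72.4  12.8] [414.7 297.7]
side strainer 0.74 [ 569.5 -253.4  144. ] [376.6 111.9]
side upper_jar 0.75 [ 567.9 -229.5  100.8] [371.9 129.8]
side lower_jar 0.96 [ 557.4 -220.3   33.1] [372.2 153. ]
side red_box 0.93 [ 352.3 -117.2   35.5] [426.  199.5]
side red_box 0.92 [536.6  99.1  36.3] [316.  223.2]
side red_box 0.81 [300.2 199.1  28.1] [386.7 298. ]
side pestle 0.97 [ 725.3 -108.5   56.1] [299.  147.2]
side steel_cup 0.85 [453.3 364.   48.9] [278.2 315.4]
side clipped_lid 0.64 [773.   91.1  11.5] [240.6 194. ]
side clipped_lid 0.54 [ 565.2 -253.7  146.9] [378.2 111.4]
{'time': 0.8, 'joint_positions': array([-1.2,  0.1,  1.4,  0. ,  1.6, -0. ]), 'joint_vel': array([-0., -0.,  0., -0., -0.,  0.]), 'joint_torque': array([ -0. , -72.1, -62.3,   0.1,   0. ,  -0. ]), 'ee_pos': array([ 237.7, -631.8,  218.6]), 'tcp_rot': array([-3.1, -0.6, -0. ]), 'force': array([-0.3, -0.5, -0.4]), 'ft_torque': array([ 0. , -0.1,  0. ]), 'grip_force': 0.0, 'width': 92.95576782198926}
```

View pics/scene.png

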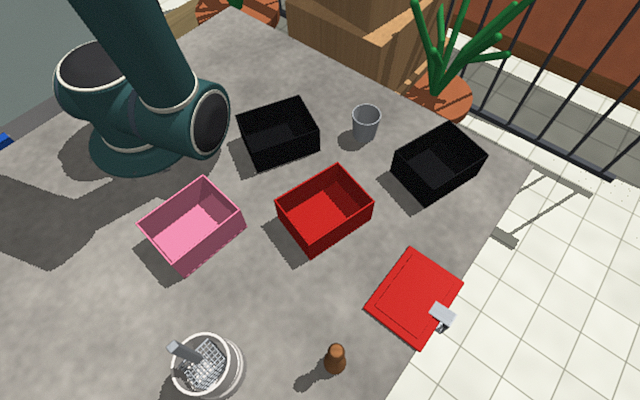

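View pics/side.png

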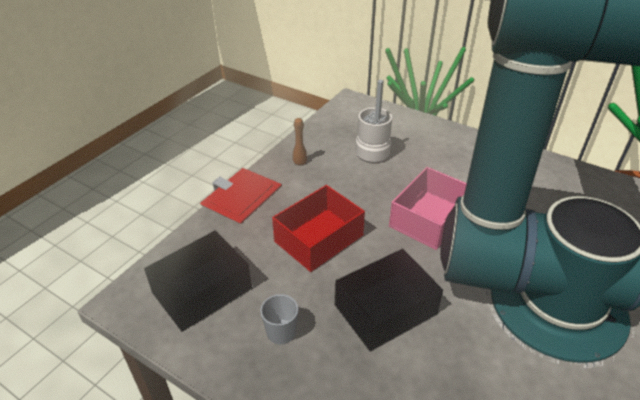

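Reds and look-alikes (scene image): the red box is at (323,209), black boxes at (278,133) and (440,160), the pink box at (190,225) and the red lid at (415,298). I choose the open red one. The strainer stands in the jar stack at (203,362). I'll check both in close crops.

```bash
python3 - <<'E'
import cv2,numpy as np
a=cv2.imread("pics/scene.png");b=cv2.imread("pics/side.png")
c=[cv2.resize(i,(400,400),interpolation=cv2.INTER_CUBIC) for i in (a[320:400,160:240],b[70:170,325:425])]
d=[cv2.resize(i,(400,200),interpolation=cv2.INTER_CUBIC) for i in (a[155:265,220:440],b[175:285,210:430])] if 0 else [cv2.resize(i,(400,200)) for i in (a[155:265,214:434],b[175:285,210:430])]
cv2.imwrite("pics/crop.png",np.vstack([np.hstack(c),np.hstack(d)]))
E
```

```text
(no output)
```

View pics/crop.png

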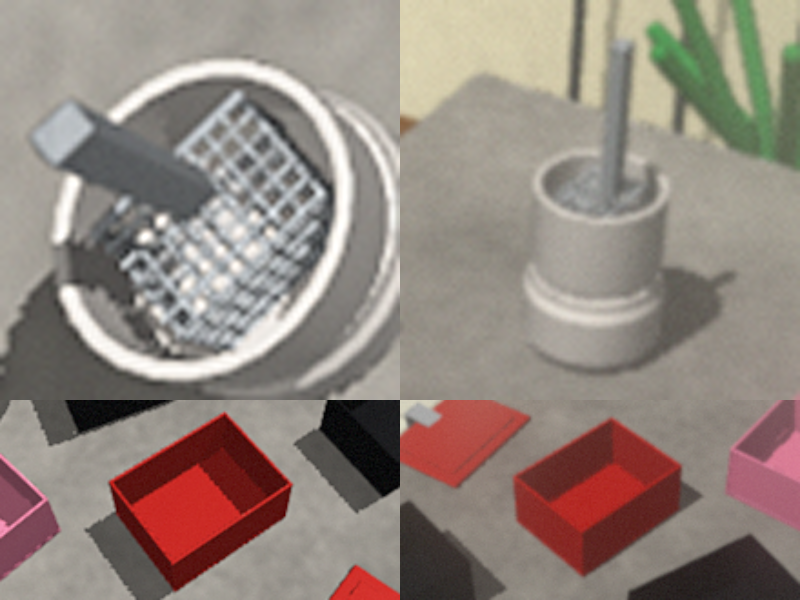

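The crops confirm the choice. The box is the open, bright red one. The strainer's bar top is at scene (172,347) and side (380,81), and the jar rim centre is near scene (201,364).

```bash
python3 - <<'E'
from h import *
np.set_printoptions(precision=1,suppress=True)
a=grab_frame("scene");b=grab_frame("side")
print("top",ray(a,(172.4,346.6),236),ray(b,(380.5,81.3),236))
print("rim",ray(a,(200.7,364),126),ray(b,(374.8,115),126))
A=np.array([ray(a,p,80) for p in [(274.5,201.8),(337.2,163.3),(374.6,202.9),(308.6,244)]])
B=np.array([ray(b,p,80) for p in [(273.3,217.9),(326.6,186),(364.6,210.8),(310,240)]])
print(A,A.mean(0),B,B.mean(0))
s=get_state();r=R.from_rotvec(s["tcp_rot"]);print(r.as_matrix())
w=grab_frame("wrist");print(w["hand_eye"],w["camera_matrix"])
E
```

```text
top [ 571.1 -262.7  236. ] [ 565.9 -254.1  236. ]
rim [ 580.1 -265.2  126. ] [ 578.7 -263.   126. ]
[[446.9  36.4  80. ]
 [487.9 197.   80. ]
 [611.7 165.1  80. ]
 [564.7   7.8  80. ]] [527.8 101.6  80. ] [[602.6 173.7  80. ]
 [560.   14.9  80. ]
 [440.   43.3  80. ]
 [495.  187.1  80. ]] [524.4 104.7  80. ]
[[ 0.9  0.4  0. ]
 [ 0.4 -0.9 -0. ]
 [ 0.   0.  -1. ]]
[[   0.    -1.    -0.3   81.8]
 [   1.    -0.     0.     0.6]
 [  -0.    -0.3    1.  -167. ]
 [   0.     0.     0.     1. ]] [[310.5   0.  323.1]
 [  0.  310.5 200.9]
 [  0.    0.    1. ]]
```

move_arm --commands "0.1 0.1 0.11 0 0 0.4;0.33 0.374 0.12 0 0 1.45;0.33 0.374 0.12 0 0 1.45;0.33 0.374 0.12 0 0 1.45;0.33 0.374 0.12 0 0 1.45;0.33 0.374 0.12 0 0 1.45;0.33 0.374 0.12 0 0 1.45;0.33 0.374 0.12 0 0 1.45;0.33 0.374 0.12 0 0 1.45;0.33 0.374 0.12 0 0 1.45" --fingers 0.093

```text
time: 1.78
ee_pos: [503.8, -330.1, 319.4]
tcp_rot: [2.17, 2.271, 0.0]
force: [0.6, -0.5, 0.3]
width: 93.2
grip_force: 0.0
```

```bash
python3 -c "
from h import *
s=get_state();print(s['joint_positions'],s['ee_pos'],s['tcp_rot'],s['time'])"
```

```text
[-6.22356916e-01 -5.11998141e-02  1.45147743e+00 -1.34720311e-05
  1.74080997e+00 -6.67513693e-01] [ 503.78334571 -330.07161826  319.38210494] [2.17037872e+00 2.27066224e+00 9.04065259e-05] 1.7833
```

move_arm --commands "0.064 0.07 0.02 0 0 0.2;0.064 0.07 0.02 0 0 0.2;0.064 0.07 0.02 0 0 0.2;0.064 0.07 0.02 0 0 0.2;0.064 0.07 0.02 0 0 0.2"

```text
time: 2.2
ee_pos: [567.1, -261.6, 338.5]
tcp_rot: [-1.94, -2.471, 0.0]
force: [-0.3, -0.2, -0.0]
width: 93.0
grip_force: 0.0
```

```bash
cat >> h.py <<'E'
def wrist():
    s=get_state(); w=grab_frame("wrist")
    T=np.eye(4);T[:3,:3]=R.from_rotvec(s["tcp_rot"]).as_matrix();T[:3,3]=s["ee_pos"]
    C=np.linalg.inv(T@w["hand_eye"]); w["rvec"]=cv2.Rodrigues(C[:3,:3].copy())[0]; w["tvec"]=C[:3,3]
    return s,w
E
python3 - <<'E'
from h import *
s,w=wrist();print(s['joint_positions'],s['ee_pos'],R.from_rotvec(s['tcp_rot']).as_matrix()[:,1])
p=px(w,[[568,-258,236],[579,-264,126]]);print(p)
cv2.imwrite("pics/w1.png",w["pixels"])
E
```

```text
[-4.72961887e-01 -1.43000057e-04  1.37075087e+00 -2.75199313e-04
  1.77118891e+00 -7.12472897e-01] [ 567.05235491 -261.60645485  338.51779701] [ 9.71467030e-01  2.37174410e-01 -3.30770875e-04]
[[324.83196761 196.02493724]
 [331.81153463 178.10166669]]
```

View pics/w1.png

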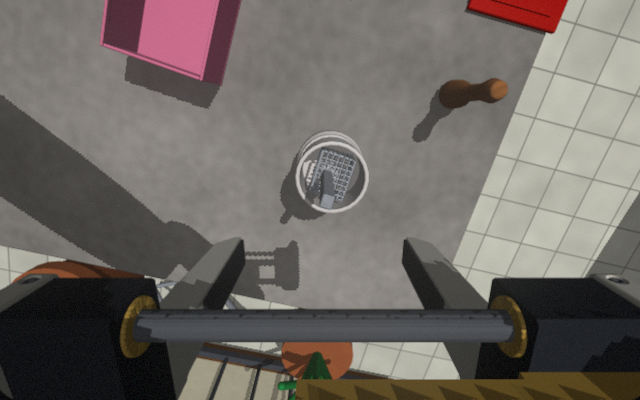

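The wrist view shows the jar rim centred near (332,178) and the bar top near (327,203). Both are close to predictions, so I'll zoom in to read the strainer's yaw.

```bash
python3 - <<'E'
import cv2
a=cv2.imread("pics/w1.png")[125:220,285:380]
cv2.imwrite("pics/w1c.png",cv2.resize(a,(570,570),interpolation=cv2.INTER_CUBIC))
E
```

```text
(no output)
```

View pics/w1c.png

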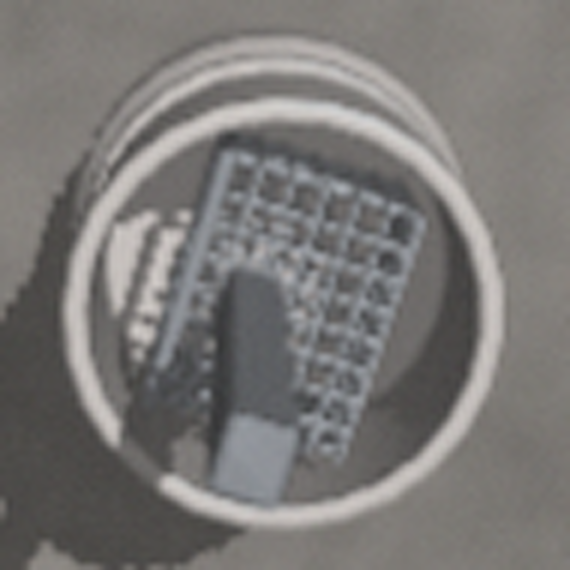

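The basket's edges run about 18° clockwise of the image axes, so the tool should turn about −0.3 rad. The bar top's centre is near pixel (327.8,200.8), and the bar looks upright.

```bash
python3 - <<'E'
from h import *
s,w=wrist()
print(ray(w,(327.8,200.8),236)-s['ee_pos'],s['ee_pos'], ray(w,(331.6,177),126))
for p in [((285+225/6,125+150/6),(285+420/6,125+215/6))]:
    d=ray(w,p[1],67)-ray(w,p[0],67); print(d,np.degrees(np.arctan2(d[1],d[0])))
E
```

```text
[ 4.59880524e+00 -8.46247154e-02 -1.02353078e+02] [ 566.48879245 -262.30094724  338.35307763] [ 577.76200574 -263.35877265  126.        ]
[48.45667813 -3.99058947  0.        ] -4.707898637916484
```

move_arm --commands "0.004 0.001 -0.03 0 0 -0.12;0.004 0.001 -0.05 0 0 -0.24;0.004 0.001 -0.07 0 0 -0.32;0.004 0.001 -0.078 0 0 -0.32;0.004 0.001 -0.078 0 0 -0.32;0.004 0.001 -0.078 0 0 -0.32"

```text
time: 2.8
ee_pos: [570.4, -261.6, 261.4]
tcp_rot: [2.307, 2.132, 0.0]
force: [0.3, 0.2, 0.8]
width: 93.1
grip_force: 0.0
```

```bash
python3 - <<'E'
from h import *
s,w=wrist();print(s['ee_pos'],R.from_rotvec(s['tcp_rot']).as_matrix()[:,1],px(w,[[570.5,-261.5,236]]))
cv2.imwrite("pics/w2.png",cv2.resize(w["pixels"][120:320,220:420],(600,600),interpolation=cv2.INTER_CUBIC))
E
```

```text
[ 570.44771683 -261.56274792  261.37611844] [ 9.96866254e-01 -7.91052226e-02  1.89870408e-04] [[322.51439867 232.80147622]]
```

View pics/w2.png

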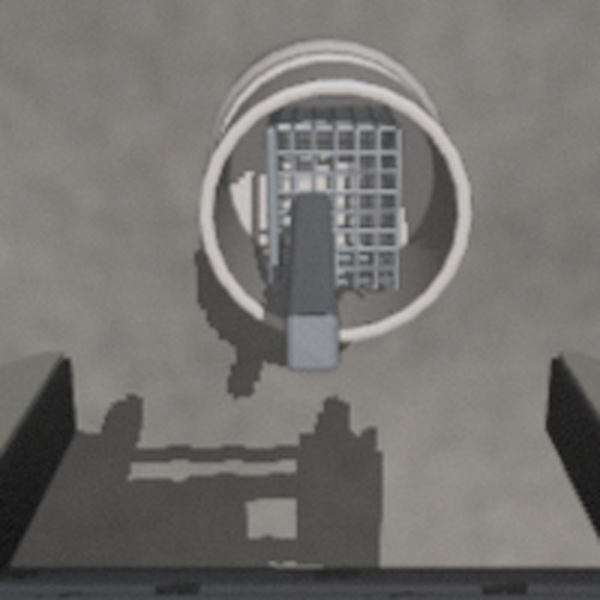

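The tool is aligned. The bar top is at (324,234) in the full image, against (322.5,233) predicted, so I'll descend and grip.

move_arm --commands "0.001 -0.001 -0.03 0 0 0.01;0.001 -0.001 -0.06 0 0 0.01;0.001 -0.001 -0.08 0 0 0.01;0.001 -0.001 -0.089 0 0 0.01;0.001 -0.001 -0.089 0 0 0.01;0.001 -0.001 -0.089 0 0 0.01"

```text
time: 3.35
ee_pos: [572.3, -262.2, 173.4]
tcp_rot: [2.297, 2.141, 0.001]
force: [0.7, 0.3, 0.5]
width: 93.3
grip_force: 0.0
```

move_arm --commands "0 0 0 0 0 0;0 0 0 0 0 0;0 0 0 0 0 0;0 0 0 0 0 0;0 0 0 0 0 0;0 0 0 0 0 0;0 0 0 0 0 0;0 0 0 0 0 0;0 0 0 0 0 0;0 0 0 0 0 0" --fingers 0.0

```text
time: 4.18
ee_pos: [571.8, -261.9, 171.7]
tcp_rot: [-2.299, -2.141, 0.0]
force: [0.2, 0.5, 0.3]
width: 30.8
grip_force: 0.0
```

move_arm --commands "0 0 0 0 0 0;0 0 0 0 0 0;0 0 0 0 0 0;0 0 0 0 0 0;0 0 0 0 0 0;0 0 0 0 0 0;0 0 0 0 0 0;0 0 0 0 0 0"

```text
time: 4.85
ee_pos: [571.8, -261.9, 171.6]
tcp_rot: [-2.299, -2.141, 0.0]
force: [0.7, 0.1, -2.1]
width: 12.0
grip_force: 30.0
```

The width is 12 mm rather than 14, so the mouth may face ±x instead. I'll lift it and look before turning.

move_arm --commands "0 0 0.01 0 0 0;0 0 0.02 0 0 0;0 0 0.035 0 0 0;0 0 0.05 0 0 0;0 0 0.07 0 0 0;0 0 0.09 0 0 0;0 0 0.11 0 0 0;0 0 0.13 0 0 0;0 0 0.14 0 0 0;0 0 0.14 0 0 0"

```text
time: 5.68
ee_pos: [572.3, -262.1, 315.5]
tcp_rot: [2.296, 2.138, 0.003]
force: [0.2, 0.7, -0.4]
width: 11.9
grip_force: 30.0
```

```bash
python3 - <<'E'
from h import *
s,w=wrist();print(s['ee_pos'],s['width'],s['grip_force'],s['joint_positions'],R.from_rotvec(s['tcp_rot']).as_matrix()[:,1])
a=grab_frame("scene");b=grab_frame("side")
c=px(a,[572,-262,240])[0].astype(int);d=px(b,[572,-262,240])[0].astype(int);print(c,d)
cr=lambda f,c:cv2.resize(cv2.copyMakeBorder(f["pixels"],60,60,60,60,cv2.BORDER_CONSTANT)[c[1]:c[1]+120,c[0]:c[0]+120],(400,400),interpolation=cv2.INTER_CUBIC)
cv2.imwrite("pics/l1.png",np.hstack([cr(a,c),cr(b,d)]))
E
```

```text
[ 572.29538925 -262.094849    315.4893331 ] 11.926742366080996 29.99739646911621 [-4.70003778e-01  4.97223783e-03  1.40249118e+00  3.90333534e-05
  1.72958761e+00 -3.99009582e-01] [ 0.99747287 -0.07092408  0.00419981]
[172 346] [379  78]
```

View pics/l1.png

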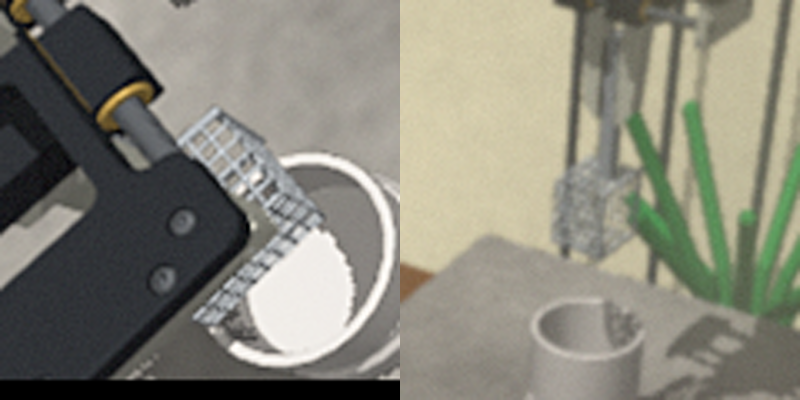

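```bash
python3 - <<'E'
from h import *
np.set_printoptions(precision=1,suppress=True)
a=grab_frame("scene");b=grab_frame("side")
g=np.array([572.,-262.,334.5])
for n,yaw in (("+y",86),("-x",176),("+x",-4)):
    r=R.from_euler('z',yaw,degrees=True)
    P=np.array([[x,y,z] for z in(0,56) for x,y in((-22,-28),(22,-28),(22,28),(-22,28))])
    W=r.apply(P-[8,0,125])+g
    print(n,"side",px(b,W).min(0),px(b,W).max(0)); print(px(a,W).round(0).tolist())
E
```

```text
+y side [367.1  61.5] [396.2  94. ]
[[174.0, 383.0], [201.0, 357.0], [177.0, 328.0], [150.0, 352.0], [157.0, 379.0], [188.0, 350.0], [161.0, 318.0], [131.0, 345.0]]
-x side [363.5  61.6] [391.1  94.6]
[[210.0, 350.0], [191.0, 327.0], [157.0, 359.0], [176.0, 383.0], [198.0, 342.0], [177.0, 318.0], [139.0, 352.0], [159.0, 379.0]]
+x side [368.7  63.3] [396.5  96.5]
[[150.0, 350.0], [169.0, 374.0], [203.0, 341.0], [184.0, 319.0], [131.0, 343.0], [152.0, 369.0], [190.0, 333.0], [169.0, 309.0]]
```

```bash
python3 - <<'E'
from h import *
s,w=wrist();p=px(w,[572,-262,230])[0].astype(int);print(p)
x,y=max(p[0]-50,0),max(p[1]-50,0)
cv2.imwrite("pics/w3.png",cv2.resize(w["pixels"][y:y+100,x:x+100],(600,600),interpolation=cv2.INTER_CUBIC))
E
```

```text
[323 207]
```

View pics/w3.png

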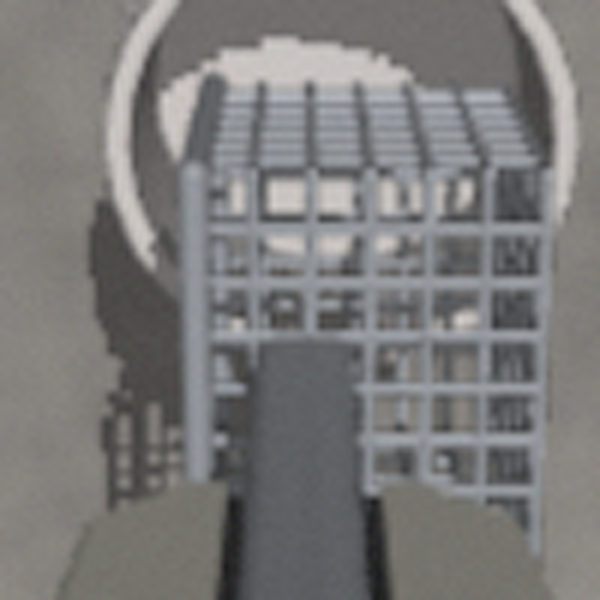

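The thick mouth frame is on the image left, which is world −x. The corner projections agree, so the mouth faces −x (yaw about 176°). I'll yaw about −86° and then tilt +90° about world x, so the tool points at +y.

move_arm --commands "0 0.01 0.02 0 0 -0.12;0 0.02 0.035 0 0 -0.24;-0.005 0.04 0.045 0 0 -0.36;-0.01 0.06 0.045 0 0 -0.48;-0.015 0.08 0.045 0 0 -0.6;-0.02 0.1 0.045 0 0 -0.72;-0.025 0.12 0.045 0 0 -0.84;-0.03 0.14 0.045 0 0 -0.96;-0.035 0.16 0.045 0 0 -1.08;-0.04 0.17 0.045 0 0 -1.2"

```text
time: 6.82
ee_pos: [531.4, -90.1, 356.2]
tcp_rot: [-3.107, -0.461, 0.001]
force: [0.3, 0.5, -2.0]
width: 11.9
grip_force: 30.0
```

move_arm --commands "0 0 0 0 0 -0.1;0 0 0 0 0 -0.2;0 0 0 0 0 -0.3;0 0 0 0 0 -0.3;0 0 0 0 0 -0.3"

```text
time: 7.23
ee_pos: [531.8, -91.9, 356.2]
tcp_rot: [-3.141, -0.005, 0.001]
force: [-0.1, -0.3, -1.3]
width: 11.9
grip_force: 30.0
```

```bash
python3 -c "
from h import *
s=get_state();print(s['joint_positions'].round(2),s['ee_pos'],R.from_rotvec(s['tcp_rot']).as_matrix().round(3),s['width'],s['grip_force'],s['time'])"
```

```text
[-0.22 -0.18  1.51  0.    1.81  1.35] [531.78169876 -91.85815761 356.22199481] [[ 1.     0.003 -0.001]
 [ 0.003 -1.     0.   ]
 [-0.001 -0.    -1.   ]] 11.878238135809033 29.997864067554474 7.2333
```

move_arm --commands "0 0 0 0.12 0 0;0 0.005 0 0.24 0 0;0 0.015 0 0.36 0 0;0 0.025 0 0.48 0 0;0 0.035 0 0.6 0 0;0 0.045 -0.01 0.72 0 0;0 0.055 -0.02 0.84 0 0;0 0.065 -0.03 0.96 0 0;0 0.075 -0.04 1.08 0 0;0 0.085 -0.05 1.2 0 0"

```text
time: 8.07
ee_pos: [531.9, -7.2, 306.5]
tcp_rot: [-1.936, -0.002, -0.004]
force: [0.6, 0.3, -2.1]
width: 11.6
grip_force: 30.0
```

```bash
python3 -c "
from h import *
s=get_state();print(s['joint_positions'].round(2),s['ee_pos'],R.from_rotvec(s['tcp_rot']).as_matrix().round(3),s['width'],s['grip_force'],s['time'])"
```

```text
[-0.54  0.01  1.72  1.08  2.    1.19] [531.94185361  -7.15517063 306.48754395] [[ 1.     0.004  0.002]
 [-0.    -0.358  0.934]
 [ 0.004 -0.934 -0.357]] 11.588855175850695 29.998248517513275 8.0667
```

move_arm --commands "-0.002 0.01 -0.005 0.1 0 0;-0.004 0.02 -0.01 0.2 0 0;-0.006 0.028 -0.015 0.3 0 0;-0.006 0.032 -0.02 0.36 0 0;-0.006 0.032 -0.02 0.36 0 0;-0.006 0.032 -0.02 0.36 0 0;-0.006 0.032 -0.02 0.36 0 0;-0.006 0.032 -0.02 0.36 0 0"

```text
time: 8.73
ee_pos: [526.2, 24.8, 287.9]
tcp_rot: [-1.585, -0.002, -0.002]
force: [0.4, 0.3, -1.3]
width: 11.8
grip_force: 30.0
```

```bash
python3 - <<'E'
from h import *
np.set_printoptions(precision=1,suppress=True)
s=get_state();print(s['joint_positions'].round(2),s['ee_pos'],R.from_rotvec(s['tcp_rot']).as_matrix().round(3),s['width'],s['grip_force'],s['time'])
a=grab_frame("scene");b=grab_frame("side")
for f in(a,b):
  print([(q["confidence"],np.array(q["point"])) for q in boxes_of(f,"strainer")[:2]])
  print([(q["confidence"],np.array(q["point"])) for q in boxes_of(f,"upper_jar")[:1]], [(q["confidence"],np.array(q["point"])) for q in boxes_of(f,"red_box")[:3]])
cv2.imwrite("pics/f1.png",np.hstack([cv2.resize(a["pixels"][80:400,140:460],(400,400)),cv2.resize(b["pixels"][50:290,200:440],(400,400))]))
r=[526,103,256]
print(px(a,r),px(b,r))
E
```

```text
[-0.5  0.1  1.8  1.4  2.   1.1] [526.2  24.8 287.9] [[ 1.  0.  0.]
 [-0. -0.  1.]
 [ 0. -1. -0.]] 11.784960010314968 29.999422430992126 8.7333
[(0.83, array([530.4,  81.7, 284.5])), (0.23, array([ 737.5, -128.5,   69.6]))]
[(0.91, array([ 567.7, -270. ,   77.4]))] [(0.85, array([269.7, 197.2,  34.3])), (0.73, array([516.4, 114. ,  18.2])), (0.69, array([649.5, 388.3,  29.4]))]
[]
[] [(0.9, array([535.1,  95.6,  36.4])), (0.86, array([671.1, 370.9,  35. ])), (0.68, array([ 337.9, -115. ,   34.9]))]
[[322.9 147.3]] [[318.5 149.6]]
```

View pics/f1.png

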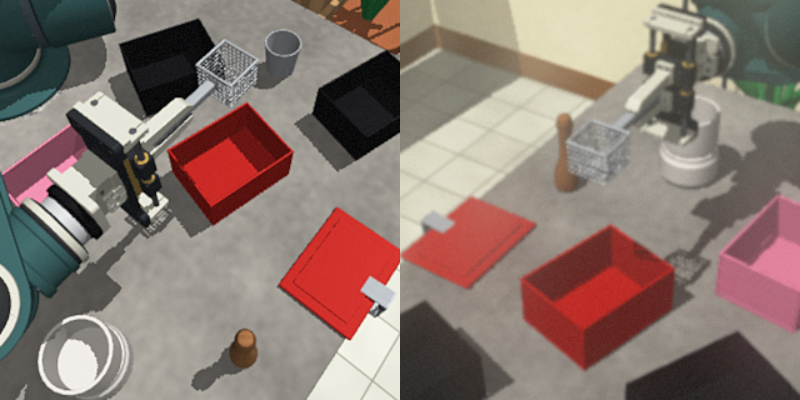

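The basket is level with its mouth up, over the red box (scene ≈ (322,138), side ≈ (319,140), as expected for z≈280). The jars are still stacked and nothing else has moved. I'll let it settle and hand in.

move_arm --commands "0 0 0 0 0 0;0 0 0 0 0 0;0 0 0 0 0 0;0 0 0 0 0 0;0 0 0 0 0 0;0 0 0 0 0 0"

```text
time: 9.63
ee_pos: [525.9, 25.1, 286.7]
tcp_rot: [-1.582, 0.0, 0.0]
force: [1.7, 0.0, -1.4]
width: 11.9
grip_force: 30.0
```

```bash
python3 -c "
from rig import *
s=get_state();print(s['ee_pos'],s['grip_force'],abs(s['joint_vel']).max());print(finish_job())"
```

```text
[525.86067147  25.1359174  286.66510993] 29.99947965145111 0.001253150426950838
the job is handed in; nothing more can be done
None
```

I handed the job in with the strainer out of the jar, level and open side up, held steady about 280 mm above the stool top over the middle of the red box; the jars looked still stacked and nothing else looked moved, but the hand-in gave no verdict back.

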